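# Pick out the sound stopper and close the flask

### The job

Three white silicone stoppers stand on the pedestal: one is sound, one has lost most of its tapered plug, and one has a side of its head broken off. Set the sound stopper upright into the neck of the conical flask until its head rests on the rim, with the flask left standing where it is, and put the two damaged stoppers in the small steel tray. Leave the other things on the pedestal alone.

Things in the scene. Friction and masses are not known exactly. Their poses are not given: they have to be found in the camera images.
- flask: empty open conical glass flask, loose, 92 mm tall, 71 mm across at the base, round neck of 26 mm bore whose rim (about 38 mm outside) is its top; origin at the centre of its underside, z up the axis
- flask_mouth (a point): centre of the flask's open mouth, level with the rim, 92 mm above its underside
- stopper_sound: sound white stopper standing on its small end, loose, 30 g: tapered round plug 28 mm long (18 mm diameter at the foot, 23 mm below the head) under a full round head 36 mm in diameter and 14 mm thick, 42 mm tall in all; origin at the centre of the foot (the small end), z up through the head
- stopper_short: damaged white stopper with its plug snapped off short, loose, 30 g: the same round head 36 mm in diameter and 14 mm thick, but only 10 mm of plug (21 to 23 mm diameter) under it, 24 mm tall in all; origin at the centre of the foot, z up through the head
- stopper_short_top (a point): centre of the top face of the short stopper's head, 24 mm above its origin
- stopper_chipped: damaged white stopper, loose, about 30 g: plug as on the sound one (28 mm long), head 14 mm thick of 36 mm diameter but with one side broken off, leaving a flat upright face 6 mm from the axis on the body's -x side (head measures 24 mm along its x, 36 mm along its y); 42 mm tall; origin at the centre of the foot, z up through the head
- stopper_chipped_top (a point): point on the axis at the top face of the chipped stopper's head, 42 mm above its origin
- tray: small open steel tray for rejects, fixed, 100 mm along its x, 130 mm along its y, 24 mm high, walls 4 mm, floor 4 mm thick; origin at the centre of its underside
- small_cap: small red screw cap lying down, 26 mm across, 11 mm high, bystander; origin at the centre of its underside
- small_beaker: small glass beaker, 44 mm across, 63 mm tall, bystander; origin at the centre of its underside
Things that resemble listed ones, but are neither listed nor needed, are in the scene too. Leave any red look-alike of the stopper_chipped alone.

How it is judged:
At the end, for the whole second after the job is handed in: Sound stopper in the flask neck, head on the rim (foot 60-67 mm above the flask's underside, within 5 mm and 4 degrees of its axis); flask upright (3 degrees), within 50 mm of its start; short and chipped stoppers at rest in the tray, foot and head top inside its walls, foot under 35 mm up (z of stopper_sound in the frame of flask between 0.06 and 0.067 m and horizontal distance between stopper_sound and flask_mouth below 0.005 m and angle between the z axis of stopper_sound and the z axis of flask, either way round below 0.07 rad and angle between flask's own z axis and vertical below 0.05 rad and distance of flask from where it was at the start of the episode below 0.05 m and linear speed of each of stopper_sound, flask, stopper_short, stopper_chipped below 0.02 m/s and x of stopper_short in the frame of tray between -0.049 and 0.049 m and y of stopper_short in the frame of tray between -0.064 and 0.064 m and x of stopper_short_top in the frame of tray between -0.049 and 0.049 m and y of stopper_short_top in the frame of tray between -0.064 and 0.064 m and z of each of stopper_short, stopper_chipped in the frame of tray below 0.035 m and x of stopper_chipped in the frame of tray between -0.049 and 0.049 m and y of stopper_chipped in the frame of tray between -0.064 and 0.064 m and x of stopper_chipped_top in the frame of tray between -0.049 and 0.049 m and y of stopper_chipped_top in the frame of tray between -0.064 and 0.064 m); the robot touches nothing.
It fails at once if the flask is tipped by more than 20 degrees (angle between flask's own z axis and vertical above 0.35 rad).
It fails at once if the small cap or small beaker is moved by more than 30 mm (distance of any of small_cap, small_beaker from where it was at the start of the episode above 0.03 m).
It also fails if it takes over 64 s, if anything falls off the work surface, if the arm or the gripper's body presses on something with over 40 N, if the wrist force passes 120 N, or if a joint passes its speed limit or range.

### The arm

A 7-joint arm with a two-finger parallel gripper is mounted at the origin on a cart in front of the work surface, level with it; the furniture and walls round the work are solid. World frame = base frame: x ahead of the robot, y to its left, z up, the work surface at z = 0. Lengths are in m, angles in rad, forces in N, time in s.
With the tool pointing down it reaches from about 0.4 to 0.85 m from the base axis. Payload 4.4 kg.
Tool frame: the origin (TCP) lies at the very end of the fingers, on their centre line; the grasp point (between the pads) lies grasp_offset behind it (grasp_offset is the distance from the TCP to the grasp point, in m); z points along the fingers, y is the line along which they close (so a half turn about z gives the same grasp; the last joint's range is limited). The gripper opens to 94 mm and grips with 3 to 60 N. Pads are 16 mm wide; open, the fingers measure 119 mm over their backs; the gripper's body (75 mm by 177 mm) begins 78 mm behind the grasp point.
Start: joints at [1.087, 0.628, 0.038, 1.517, -0.027, 0.996, -0.02], TCP at [0.264, -0.594, 0.205] pointing down, gripper open.
Joint ranges: [-3.06, 3.06], [-0.37, 2.12], [-1.25, 1.32], [0.18, 2.47], [-1.1, 4.24], [0.23, 1.98], [-2.94, 2.94]. Speed limits (rad/s): [2.57, 2.57, 3.14, 3.14, 3.14, 3.14, 3.14].

### API

Orientations are given as a rotation vector (axis times angle).
In Python, from station import * gives the robot as it stands.
- The arm moves only by the tool apply_moves, never from a script. Its argument "moves" is a list of rows, each an object of numbers: "ax", "ay", "az": the turn, a rotation vector about the tool's x, y, z as a fraction of full scale; "tx", "ty", "tz": the shift along the tool's x, y, z as a fraction of full scale; "jaw": the closure, from -1 (fully open) to 1 (shut). In form: [{"ax": .., "ay": .., "az": .., "tx": .., "ty": .., "tz": .., "jaw": ..}, ...]. A call has 1 to 12 rows; each row is the pose to reach, as a shift and turn from the pose commanded when the call began, along the tool's axes at that moment; what a row does not reach only later rows make up. Full scale, the value 1, is 0.5 m for a shift and 2 rad for a turn. A row lasts 1/12 s, in which the tool goes at most 41.7 mm and 7.16 degrees, less where a joint would pass 70% of its speed; a pose out of reach is approached as far as the arm can. A call with a number of a shift or a turn outside -1 to 1 is refused whole. A call with a gripper value outside its range is refused whole. The fingers move at their own pace and stop on an object; "newtons" is the grip in N (left out, the last holds). Time passes only in rows, so rows that repeat a pose let the fingers close. It gives the time, the measured TCP pose, the force, the opening and the grip force at its end, in the units of the state.
- observe(): the state, without advancing time (a new reading comes with each control period).
- get_image(name): name is "side" or "top"; returns a dict with "frame" (480x640x3 uint8, blue, green, red), "fx", "fy", "cx", "cy" (pixels), "rvec" (rotation vector, rad) and "tvec" (3), from world to camera coordinates, as OpenCV has them. Camera axes: x right, y down, z forward; pixel columns grow to the right and rows downward; lengths in m; the calibration is good to about 2 mm. A picture is of the moment at which its call begins. There is no depth.
- hand_in(): hands the job in; it is judged then, once.
The state is a dict: "time": time; "joints": joint angles; "joint_vel": joint speeds; "tau": joint torques, N m; "tool_pos": TCP position; "orientation": TCP orientation; "contact_force": force on the tool from outside, world axes, zero at the start; "ft_torque": the same for the moment, N m; "grip_width": opening from 0.0 (shut) to 1.0 (fully open); "grasp_force": force on a finger pad.
Only numpy, scipy, OpenCV 4.12 (cv2) and the standard library are available. Lean on these libraries where they do the work, as an engineer would, in place of code of your own. Each camera call takes 0.05 s, during which the arm holds its last target. There are 200 camera calls.

## Working session

There is one attempt and no reset: what is moved stays moved. The work goes in short steps, Python scripts to look and compute and a tool call to move; the robot and the scene stay as the last step left them, time stands still between calls to the robot, and variables do not carry over. Pictures are saved under pics/ and viewed, at most 10 in all, crops included, and the job is handed in when it is done.

Besides the shell and the picture viewer there is one more tool, called after "Request:" by a JSON object that holds its "fn" and its "kwargs", one argument or row to a line. apply_moves: Moves the arm, as the interface text tells. Its arguments: {"type":"object","properties":{"moves":{"type":"array","items":{"type":"object","properties":{"ax":{"type":"number"},"ay":{"type":"number"},"az":{"type":"number"},"tx":{"type":"number"},"ty":{"type":"number"},"tz":{"type":"number"},"jaw":{"type":"number"}}}},"newtons":{"type":"number"}},"required":["moves"]}

```bash
mkdir -p pics; ls
python3 - <<'E'
from station import *
import cv2
s=observe(); print({k:s[k] for k in("time","tool_pos","orientation","grip_width")}); print([k for k in globals() if 'off' in k], globals().get('grasp_offset'))
for n in("side","top"):
    d=get_image(n); cv2.imwrite(f"pics/{n}0.png",d["frame"]); print(n,d["fx"],d["cx"],d["cy"],d["rvec"],d["tvec"])
E
```

```text
pics
{'time': 0.0, 'tool_pos': array([ 0.26349107, -0.59349122,  0.20458179]), 'orientation': array([-3.07155982e+00, -6.51045911e-01,  6.00320163e-04]), 'grip_width': 1.002026321320107}
['grasp_offset'] 0.0188
side 577.8555667614694 328.6003015225304 246.10833409143132 [ 1.72228321 -2.12055529  0.57342874] [0.08362222 0.49453899 0.68883388]
top 465.6588255134499 320.7452920233832 239.22336927404444 [ 2.10803106 -2.13592052  0.14295597] [0.00938553 0.52828395 0.85555759]
```

View pics/top0.png

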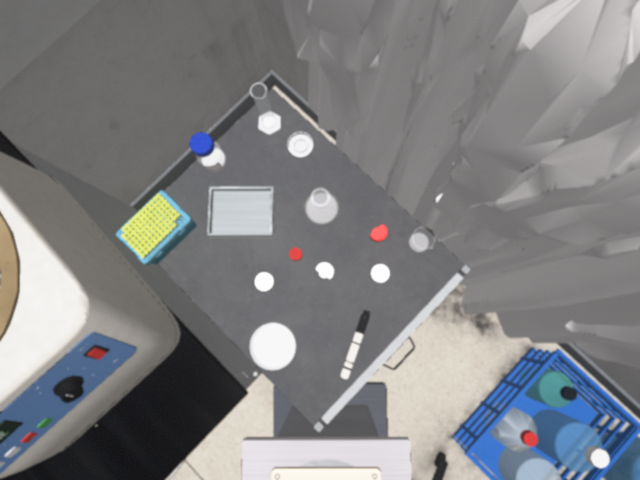

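View pics/side0.png

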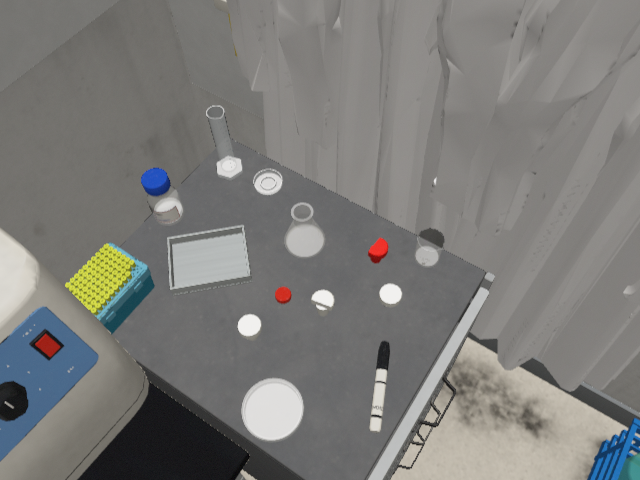

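Top view candidates: whites at (264,282), (325,270, flat side visible so it is chipped) and (380,273). The look-alikes are the red chipped one (379,233), the red cap (296,254) and the white dish (272,346), all to be left alone. The flask is at (321,203) and the tray at (240,211). A close crop should show which of the two round whites is short.

```bash
cat > h.py <<'E'
from station import *
import numpy as np, cv2
def cam(n):
    d=get_image(n); d["R"]=cv2.Rodrigues(np.array(d["rvec"],float))[0]; d["t"]=np.array(d["tvec"],float); return d
def ray(d,u,v,z):
    c=-d["R"].T@d["t"]; r=d["R"].T@np.array([(u-d["cx"])/d["fx"],(v-d["cy"])/d["fy"],1]); return c+r*(z-c[2])/r[2]
def proj(d,p):
    q=d["R"]@np.array(p,float)+d["t"]; return np.array([d["fx"]*q[0]/q[2]+d["cx"],d["fy"]*q[1]/q[2]+d["cy"]])
def tri(d1,p1,d2,p2):
    P=[np.diag([d["fx"],d["fy"],1.])@np.c_[d["R"],d["t"]] for d in(d1,d2)]
    x=cv2.triangulatePoints(P[0],P[1],*[np.array(p,float)-[d["cx"],d["cy"]] for d,p in((d1,p1),(d2,p2))]).ravel(); return x[:3]/x[3]
E
python3 - <<'E'
from h import *
T,S=cam("top"),cam("side")
a=cv2.resize(S["frame"][275:345,225:415],None,fx=4,fy=4,interpolation=cv2.INTER_CUBIC)
b=cv2.resize(T["frame"][185:300,225:415],None,fx=4,fy=4,interpolation=cv2.INTER_CUBIC)[:310]
b=cv2.resize(T["frame"][240:300,225:415],None,fx=4,fy=4,interpolation=cv2.INTER_CUBIC)
cv2.imwrite("pics/crop.png",np.vstack([a,b]))
def blobs(d,box):
    x0,y0,x1,y1=box; g=d["frame"][y0:y1,x0:x1].min(2); m=(g>185).astype(np.uint8)
    n,l,s,c=cv2.connectedComponentsWithStats(m)
    for i in range(1,n):
        if s[i,4]>60: print(box,c[i]+[x0,y0],s[i]+[x0,y0,0,0,0])
blobs(T,(245,258,400,300)); blobs(S,(235,280,410,345))
for a,b in [((264,282),(249,325)),((325,270),(322,300)),((380,273),(390,294)),((320,194),(302,210)),((296,254),(283,295)),((379,233),(378,247)),((428,233),(431,236))]:
    print(a,tri(T,a,S,b).round(3), ray(T,*a,0.042).round(3), ray(S,*b,0.042).round(3))
for p in [(209,187),(272,187),(273,234),(208,235)]: print(p, ray(T,*p,.024).round(3))
print(-T["R"].T@T["t"],-S["R"].T@S["t"])
E
```

```text
(245, 258, 400, 300) [324.88702929 269.79916318] [316 262  18  17 239]
(245, 258, 400, 300) [379.97269625 272.90443686] [371 264  19  19 293]
(245, 258, 400, 300) [263.75084175 281.13131313] [254 272  20  19 297]
(235, 280, 410, 345) [390.28205128 293.4017094 ] [380 284  22  20 351]
(235, 280, 410, 345) [323.28136882 297.45247148] [312 290  22  17 263]
(235, 280, 410, 345) [248.8275 324.74  ] [238 314  23  22 400]
(264, 282) [0.448 0.114 0.04 ] [0.447 0.112 0.042] [0.447 0.115 0.042]
(325, 270) [ 0.471 -0.003  0.03 ] [ 0.469 -0.005  0.042] [ 0.465 -0.     0.042]
(380, 273) [ 0.464 -0.111  0.018] [ 0.462 -0.11   0.042] [ 0.453 -0.105  0.042]
(320, 194) [0.608 0.002 0.084] [0.619 0.003 0.042] [ 0.637 -0.     0.042]
(296, 254) [0.507 0.056 0.   ] [0.501 0.051 0.042] [0.486 0.057 0.042]
(379, 233) [ 0.54  -0.109  0.041] [ 0.539 -0.11   0.042] [ 0.539 -0.108  0.042]
(428, 233) [ 0.538 -0.199  0.047] [ 0.538 -0.204  0.042] [ 0.541 -0.197  0.042]
(209, 187) [0.642 0.228 0.024]
(272, 187) [0.64  0.1   0.024]
(273, 234) [0.544 0.098 0.024]
(208, 235) [0.544 0.228 0.024]
[ 0.38118054 -0.02329653  0.93022012] [0.08263125 0.05559769 0.84624735]
```

View pics/crop.png

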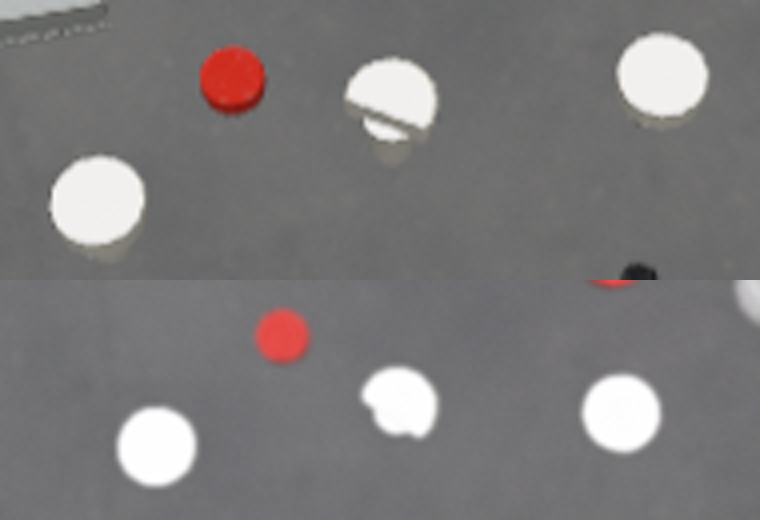

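The left stopper (264,281) has its top at z≈40 mm with a long plug, so it is the sound one. The right one (380,273) has its top at z≈20 mm, so it is short. The middle one (325,270) is chipped, with its flat facing lower-left. The red ones are left alone.

```bash
cat >> h.py <<'E'
from scipy.spatial.transform import Rotation as Ro
def go(pos,ydeg,s=None):
    s=s or observe(); R=Ro.from_rotvec(s["orientation"]); a=np.radians(ydeg); y=np.array([np.cos(a),np.sin(a),0]); z=np.array([0,0,-1.])
    Rt=Ro.from_matrix(np.c_[np.cross(y,z),y,z]); 
    t=R.inv().apply(np.array(pos)-s["tool_pos"])/.5; r=(R.inv()*Rt).as_rotvec()/2
    return "t",t.round(4),"a",r.round(4)
E
python3 - <<'E'
from h import *
from scipy.optimize import least_squares as ls
T,S=cam("top"),cam("side")
a=cv2.resize(S["frame"][190:265,270:340],None,fx=6,fy=6,interpolation=cv2.INTER_CUBIC)
b=cv2.resize(T["frame"][175:235,285:355],None,fx=6,fy=6,interpolation=cv2.INTER_CUBIC)
a=a[:360]; cv2.imwrite("pics/flask.png",np.hstack([a,b]))
def fit(pt,ps,z):
    f=lambda x:np.r_[proj(T,[*x[:2],z])-pt,proj(S,[*x[:2],z])-ps]; r=ls(f,[.45,0]); return r.x.round(4),r.fun.round(2)
print("sound",fit((263.75,281.13),(248.83,324.74),.042))
print("short",fit((379.97,272.9),(390.28,293.4),.024))
# chipped: render head polygon and match
def poly(x):
    th=np.linspace(-np.pi,np.pi,73); p=np.c_[18*np.cos(th),18*np.sin(th)]; p[:,0]=np.maximum(p[:,0],-6)
    c,s=np.cos(x[2]),np.sin(x[2]); return np.c_[p@np.array([[c,s],[-s,c]])/1000+x[:2],np.full(73,.042)]
def mask(d,sh):
    return cv2.GaussianBlur(sh,(0,0),1.0)
best=[]
o=dict(T=(T,(305,255,350,290)),S=(S,(300,280,345,315)))
import itertools
def cost(x):
    e=0
    for d,(x0,y0,x1,y1) in o.values():
        g=d["frame"][y0:y1,x0:x1].min(2).astype(float); g=(np.clip(g,100,230)-100)/130
        q=np.array([proj(d,p) for p in poly(x)])-[x0,y0]; m=np.zeros(((y1-y0)*4,(x1-x0)*4),np.float32)
        cv2.fillPoly(m,[((q+.5)*4).astype(np.int32)],1.); m=cv2.resize(m,None,fx=.25,fy=.25,interpolation=cv2.INTER_AREA)
        e+=((m-g)**2).sum()
    return e
from scipy.optimize import minimize
r=min((minimize(cost,[.473,-.006,y],method="Nelder-Mead",options=dict(initial_simplex=[[.473,-.006,y],[.479,-.006,y],[.473,0,y],[.473,-.006,y+.3]])) for y in(-.9,-.6,-.3)),key=lambda r:r.fun)
print("chip",r.x.round(4),r.fun)
print("bottle",tri(T,(201,143),S,(156,180)))
print(go((.466,-.111,.12),-90)); print(observe()["time"])
E
```

```text
sound (array([0.4483, 0.1143]), array([-0.95,  0.43,  0.66, -0.47]))
short (array([ 0.463 , -0.1102]), array([-0.6 ,  0.26,  0.44, -0.35]))
chip [ 0.4656 -0.0011 -0.6087] 96.66681582840238
bottle [0.70825168 0.2264161  0.09609696]
('t', array([ 0.7617, -0.7184,  0.1708]), 'a', array([-3.000e-04,  1.000e-04,  2.089e-01]))
0.3
```

View pics/flask.png

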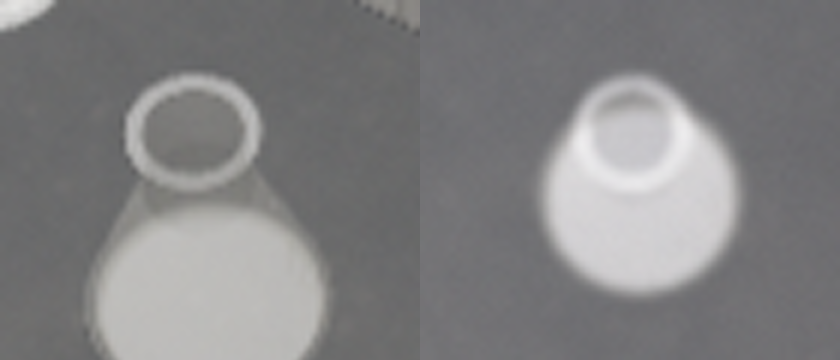

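The rim centres are at side (301.8,211.6) and top (320.1,196.6). Now moving to the short stopper.

Request:
{"fn": "apply_moves", "kwargs": {
  "moves": [
    {"tx": 0.7617, "ty": -0.7184, "tz": 0.1708, "az": 0.209, "jaw": -0.4},
    {"tx": 0.7617, "ty": -0.7184, "tz": 0.1708, "az": 0.209, "jaw": -0.4},
    {"tx": 0.7617, "ty": -0.7184, "tz": 0.1708, "az": 0.209, "jaw": -0.4},
    {"tx": 0.7617, "ty": -0.7184, "tz": 0.1708, "az": 0.209, "jaw": -0.4},
    {"tx": 0.7617, "ty": -0.7184, "tz": 0.1708, "az": 0.209, "jaw": -0.4},
    {"tx": 0.7617, "ty": -0.7184, "tz": 0.1708, "az": 0.209, "jaw": -0.4},
    {"tx": 0.7617, "ty": -0.7184, "tz": 0.1708, "az": 0.209, "jaw": -0.4},
    {"tx": 0.7617, "ty": -0.7184, "tz": 0.1708, "az": 0.209, "jaw": -0.4},
    {"tx": 0.7617, "ty": -0.7184, "tz": 0.1708, "az": 0.209, "jaw": -0.4},
    {"tx": 0.7617, "ty": -0.7184, "tz": 0.1708, "az": 0.209, "jaw": -0.4},
    {"tx": 0.7617, "ty": -0.7184, "tz": 0.1708, "az": 0.209, "jaw": -0.4},
    {"tx": 0.7617, "ty": -0.7184, "tz": 0.1708, "az": 0.209, "jaw": -0.4}
  ],
  "newtons": 12
}}

```text
validation failed for argument at $.mo...
```

Request:
{"fn": "apply_moves", "kwargs": {
  "moves": [
    {"ax": 0, "ay": 0, "tx": 0.76, "ty": -0.72, "tz": 0.17, "az": 0.21, "jaw": -0.4},
    {"ax": 0, "ay": 0, "tx": 0.76, "ty": -0.72, "tz": 0.17, "az": 0.21, "jaw": -0.4}
  ],
  "newtons": 12
}}

```text
time: 0.47
tool_pos: [0.2938, -0.5196, 0.1919]
orientation: [3.13, 0.245, 0.0]
contact_force: [2.1, 0.0, 0.1]
grip_width: 0.895
grasp_force: 0.0
```

Run:
```python
from h import *
print(go((.463,-.110,.10),-90))
```

```text
('t', array([ 0.462 , -0.7568,  0.1822]), 'a', array([ 0.001 , -0.    ,  0.0783]))
```

Request:
{"fn": "apply_moves", "kwargs": {
  "moves": [
    {"ax": 0, "ay": 0, "az": 0.078, "tx": 0.462, "ty": -0.757, "tz": 0.182, "jaw": -0.4},
    {"ax": 0, "ay": 0, "az": 0.078, "tx": 0.462, "ty": -0.757, "tz": 0.182, "jaw": -0.4},
    {"ax": 0, "ay": 0, "az": 0.078, "tx": 0.462, "ty": -0.757, "tz": 0.182, "jaw": -0.4},
    {"ax": 0, "ay": 0, "az": 0.078, "tx": 0.462, "ty": -0.757, "tz": 0.182, "jaw": -0.4},
    {"ax": 0, "ay": 0, "az": 0.078, "tx": 0.462, "ty": -0.757, "tz": 0.182, "jaw": -0.4},
    {"ax": 0, "ay": 0, "az": 0.078, "tx": 0.462, "ty": -0.757, "tz": 0.182, "jaw": -0.4},
    {"ax": 0, "ay": 0, "az": 0.078, "tx": 0.462, "ty": -0.757, "tz": 0.182, "jaw": -0.4},
    {"ax": 0, "ay": 0, "az": 0.078, "tx": 0.462, "ty": -0.757, "tz": 0.182, "jaw": -0.4},
    {"ax": 0, "ay": 0, "az": 0.078, "tx": 0.462, "ty": -0.757, "tz": 0.182, "jaw": -0.4},
    {"ax": 0, "ay": 0, "az": 0.078, "tx": 0.462, "ty": -0.757, "tz": 0.182, "jaw": -0.4},
    {"ax": 0, "ay": 0, "az": 0.078, "tx": 0.462, "ty": -0.757, "tz": 0.182, "jaw": -0.4},
    {"ax": 0, "ay": 0, "az": 0.078, "tx": 0.462, "ty": -0.757, "tz": 0.182, "jaw": -0.4}
  ],
  "newtons": 12
}}

```text
time: 1.47
tool_pos: [0.4623, -0.0978, 0.1]
orientation: [-3.137, -0.038, 0.0]
contact_force: [0.2, 0.5, 0.1]
grip_width: 0.701
grasp_force: 0.0
```

Run:
```python
from h import *
print(go((.463,-.110,.006),-90)); s=observe(); print(s["tool_pos"],s["grip_width"])
```

```text
('t', array([0.0008, 0.0252, 0.1878]), 'a', array([-0.0022,  0.    ,  0.0121]))
[ 0.46229921 -0.09784067  0.09995267] 0.7007255407123342
```

Request:
{"fn": "apply_moves", "kwargs": {
  "moves": [
    {"ax": 0, "ay": 0, "az": 0.012, "tx": 0.001, "ty": 0.025, "tz": 0.1, "jaw": -0.4},
    {"ax": 0, "ay": 0, "az": 0.012, "tx": 0.001, "ty": 0.025, "tz": 0.15, "jaw": -0.4},
    {"ax": 0, "ay": 0, "az": 0.012, "tx": 0.001, "ty": 0.025, "tz": 0.187, "jaw": -0.4},
    {"ax": 0, "ay": 0, "az": 0.012, "tx": 0.001, "ty": 0.025, "tz": 0.187, "jaw": 0.0},
    {"ax": 0, "ay": 0, "az": 0.012, "tx": 0.001, "ty": 0.025, "tz": 0.187, "jaw": 0.5},
    {"ax": 0, "ay": 0, "az": 0.012, "tx": 0.001, "ty": 0.025, "tz": 0.187, "jaw": 0.5},
    {"ax": 0, "ay": 0, "az": 0.012, "tx": 0.001, "ty": 0.025, "tz": 0.187, "jaw": 0.5},
    {"ax": 0, "ay": 0, "az": 0.012, "tx": 0.001, "ty": 0.025, "tz": 0.187, "jaw": 0.5},
    {"ax": 0, "ay": 0, "az": 0.012, "tx": 0.001, "ty": 0.025, "tz": 0.187, "jaw": 0.5},
    {"ax": 0, "ay": 0, "az": 0.012, "tx": 0.001, "ty": 0.025, "tz": 0.187, "jaw": 0.5}
  ],
  "newtons": 12
}}

```text
time: 2.3
tool_pos: [0.4618, -0.1191, 0.0088]
orientation: [3.141, -0.019, 0.004]
contact_force: [-0.3, -0.2, 7.2]
grip_width: 0.375
grasp_force: 12.0
```

Run:
```python
from h import *
print(go((.57,.195,.1),-90),go((.463,-.11,.1),-90)); s=observe(); print(s["tool_pos"],s["grip_width"],s["grasp_force"])
```

```text
('t', array([ 0.2094, -0.6306, -0.1821]), 'a', array([ 0.0003, -0.0014, -0.006 ])) ('t', array([ 0.0027, -0.0181, -0.1824]), 'a', array([ 0.0003, -0.0014, -0.006 ]))
[ 0.46177607 -0.11906899  0.00880317] 0.3751948830977802 12.000608191592619
```

Request:
{"fn": "apply_moves", "kwargs": {
  "moves": [
    {"ax": 0, "ay": 0, "az": 0, "tx": 0, "ty": 0, "tz": -0.08, "jaw": 0.5},
    {"ax": 0, "ay": 0, "az": 0, "tx": 0, "ty": 0, "tz": -0.16, "jaw": 0.5},
    {"ax": 0, "ay": 0, "az": 0, "tx": 0.21, "ty": -0.63, "tz": -0.18, "jaw": 0.5},
    {"ax": 0, "ay": 0, "az": 0, "tx": 0.21, "ty": -0.63, "tz": -0.18, "jaw": 0.5},
    {"ax": 0, "ay": 0, "az": 0, "tx": 0.21, "ty": -0.63, "tz": -0.18, "jaw": 0.5},
    {"ax": 0, "ay": 0, "az": 0, "tx": 0.21, "ty": -0.63, "tz": -0.18, "jaw": 0.5},
    {"ax": 0, "ay": 0, "az": 0, "tx": 0.21, "ty": -0.63, "tz": -0.18, "jaw": 0.5},
    {"ax": 0, "ay": 0, "az": 0, "tx": 0.21, "ty": -0.63, "tz": -0.18, "jaw": 0.5},
    {"ax": 0, "ay": 0, "az": 0, "tx": 0.21, "ty": -0.63, "tz": -0.18, "jaw": 0.5},
    {"ax": 0, "ay": 0, "az": 0, "tx": 0.21, "ty": -0.63, "tz": -0.18, "jaw": 0.5},
    {"ax": 0, "ay": 0, "az": 0, "tx": 0.21, "ty": -0.63, "tz": -0.18, "jaw": 0.5},
    {"ax": 0, "ay": 0, "az": 0, "tx": 0.21, "ty": -0.63, "tz": -0.18, "jaw": 0.5}
  ],
  "newtons": 12
}}

```text
time: 3.3
tool_pos: [0.5692, 0.1984, 0.0976]
orientation: [-3.14, 0.01, -0.001]
contact_force: [-1.2, -0.9, -0.0]
grip_width: 0.379
grasp_force: 12.0
```

Request:
{"fn": "apply_moves", "kwargs": {
  "moves": [
    {"ax": 0, "ay": 0, "az": 0, "tx": 0, "ty": 0, "tz": 0, "jaw": 0.5},
    {"ax": 0, "ay": 0, "az": 0, "tx": 0, "ty": 0, "tz": 0, "jaw": 0.5},
    {"ax": 0, "ay": 0, "az": 0, "tx": 0, "ty": 0, "tz": 0, "jaw": 0.5}
  ]
}}

```text
time: 3.55
tool_pos: [0.5692, 0.1926, 0.0978]
orientation: [3.141, -0.024, -0.001]
contact_force: [0.2, -0.2, 0.2]
grip_width: 0.379
grasp_force: 12.0
```

Run:
```python
from h import *
print(go((.568,.190,.016),-90)); s=observe(); print(s["tool_pos"],s["grip_width"],s["grasp_force"],s["contact_force"])
S=cam("side");T=cam("top")
cv2.imwrite("pics/t1.png",np.vstack([S["frame"][150:350,100:500],T["frame"][130:330,150:550]]))
```

```text
('t', array([-0.0023,  0.0051,  0.1636]), 'a', array([ 0.0004,  0.0002, -0.0076]))
[0.56922072 0.19260555 0.0978046 ] 0.3786539662614381 11.999885835684836 [ 0.24356761 -0.23653728  0.2374757 ]
```

View pics/t1.png

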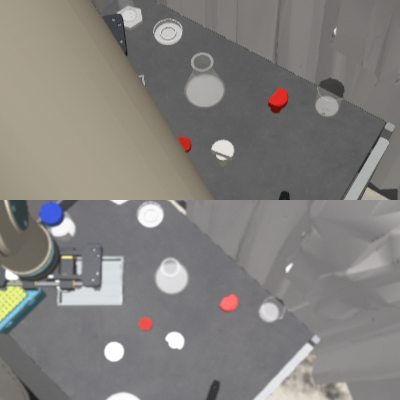

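The short stopper is held above the tray. The flask (side (305,230)), sound, chipped and bystanders are all unmoved. Lowering it now.

Request:
{"fn": "apply_moves", "kwargs": {
  "moves": [
    {"ax": 0, "ay": 0, "az": 0, "tx": 0.006, "ty": 0.025, "tz": 0.07, "jaw": 0.5},
    {"ax": 0, "ay": 0, "az": 0, "tx": 0.006, "ty": 0.025, "tz": 0.12, "jaw": 0.5},
    {"ax": 0, "ay": 0, "az": 0, "tx": 0.006, "ty": 0.025, "tz": 0.15, "jaw": 0.5},
    {"ax": 0, "ay": 0, "az": 0, "tx": 0.006, "ty": 0.025, "tz": 0.163, "jaw": 0.5},
    {"ax": 0, "ay": 0, "az": 0, "tx": 0.006, "ty": 0.025, "tz": 0.163, "jaw": 0.5},
    {"ax": 0, "ay": 0, "az": 0, "tx": 0.006, "ty": 0.025, "tz": 0.163, "jaw": 0.04},
    {"ax": 0, "ay": 0, "az": 0, "tx": 0.006, "ty": 0.025, "tz": 0.163, "jaw": 0.04},
    {"ax": 0, "ay": 0, "az": 0, "tx": 0.006, "ty": 0.025, "tz": 0.163, "jaw": 0.04},
    {"ax": 0, "ay": 0, "az": 0, "tx": 0.006, "ty": 0.025, "tz": 0.12, "jaw": 0.04},
    {"ax": 0, "ay": 0, "az": 0, "tx": 0.006, "ty": 0.025, "tz": 0.05, "jaw": 0.04},
    {"ax": 0, "ay": 0, "az": 0, "tx": 0.006, "ty": 0.025, "tz": 0.0, "jaw": -0.2},
    {"ax": 0, "ay": 0, "az": 0, "tx": 0.006, "ty": 0.025, "tz": 0.0, "jaw": -0.2}
  ]
}}

```text
time: 4.65
tool_pos: [0.5765, 0.1833, 0.1037]
orientation: [-3.138, 0.019, -0.016]
contact_force: [-0.2, 0.6, 0.3]
grip_width: 0.575
grasp_force: 0.0
```

Run:
```python
from h import *
# chipped: grasp centre 6 mm along body +x
a=-.609; c=np.array([.4656,-.0011])+.006*np.array([np.cos(a),np.sin(a)]); print(c)
print(go((*c,.10),-35)); s=observe(); print(s["tool_pos"],s["grip_width"],s["grasp_force"],s["contact_force"])
```

```text
[ 0.47052132 -0.00453229]
('t', array([-0.2074,  0.3783,  0.004 ]), 'a', array([ 0.0009, -0.0056, -0.4861]))
[0.57651087 0.18333398 0.10374701] 0.5750807749987349 0.0 [-0.20340818  0.6012711   0.33497613]
```

Request:
{"fn": "apply_moves", "kwargs": {
  "moves": [
    {"ax": 0, "ay": 0, "az": -0.482, "tx": -0.204, "ty": 0.371, "tz": 0, "jaw": -0.2},
    {"ax": 0, "ay": 0, "az": -0.482, "tx": -0.204, "ty": 0.371, "tz": 0, "jaw": -0.2},
    {"ax": 0, "ay": 0, "az": -0.482, "tx": -0.204, "ty": 0.371, "tz": 0, "jaw": -0.2},
    {"ax": 0, "ay": 0, "az": -0.482, "tx": -0.204, "ty": 0.371, "tz": 0, "jaw": -0.2},
    {"ax": 0, "ay": 0, "az": -0.482, "tx": -0.204, "ty": 0.371, "tz": 0, "jaw": -0.2},
    {"ax": 0, "ay": 0, "az": -0.482, "tx": -0.204, "ty": 0.371, "tz": 0, "jaw": -0.2},
    {"ax": 0, "ay": 0, "az": -0.482, "tx": -0.204, "ty": 0.371, "tz": 0, "jaw": -0.2},
    {"ax": 0, "ay": 0, "az": -0.482, "tx": -0.204, "ty": 0.371, "tz": 0, "jaw": -0.2},
    {"ax": 0, "ay": 0, "az": -0.482, "tx": -0.204, "ty": 0.371, "tz": 0, "jaw": -0.2},
    {"ax": 0, "ay": 0, "az": -0.482, "tx": -0.204, "ty": 0.371, "tz": 0, "jaw": -0.2},
    {"ax": 0, "ay": 0, "az": -0.482, "tx": -0.204, "ty": 0.371, "tz": 0, "jaw": -0.2},
    {"ax": 0, "ay": 0, "az": -0.482, "tx": -0.204, "ty": 0.371, "tz": 0, "jaw": -0.2}
  ]
}}

```text
time: 5.65
tool_pos: [0.4682, -0.0017, 0.0977]
orientation: [2.793, 1.438, 0.0]
contact_force: [-0.2, 0.4, -0.7]
grip_width: 0.602
grasp_force: 0.0
```

Request:
{"fn": "apply_moves", "kwargs": {
  "moves": [
    {"ax": 0, "ay": 0, "az": 0, "tx": 0, "ty": 0, "tz": 0, "jaw": -0.2},
    {"ax": 0, "ay": 0, "az": 0, "tx": 0, "ty": 0, "tz": 0, "jaw": -0.2},
    {"ax": 0, "ay": 0, "az": 0, "tx": 0, "ty": 0, "tz": 0, "jaw": -0.2}
  ]
}}

```text
time: 5.9
tool_pos: [0.468, -0.0018, 0.0976]
orientation: [2.792, 1.439, -0.0]
contact_force: [-0.6, 0.6, -0.4]
grip_width: 0.6
grasp_force: 0.0
```

Run:
```python
from h import *
a=-.609; c=np.array([.4656,-.0011])+.006*np.array([np.cos(a),np.sin(a)])
print(go((*c,.018),-35)); s=observe(); print(s["tool_pos"],s["orientation"])
S=cam("side");T=cam("top")
cv2.imwrite("pics/t2.png",np.vstack([S["frame"][150:400,100:500],T["frame"][130:380,150:550]]))
```

```text
('t', array([-0.0016,  0.0072,  0.1592]), 'a', array([ 0.    ,  0.    , -0.0041]))
[ 0.46804168 -0.00179801  0.09759326] [ 2.79243556e+00  1.43922328e+00 -7.26250226e-05]
```

View pics/t2.png

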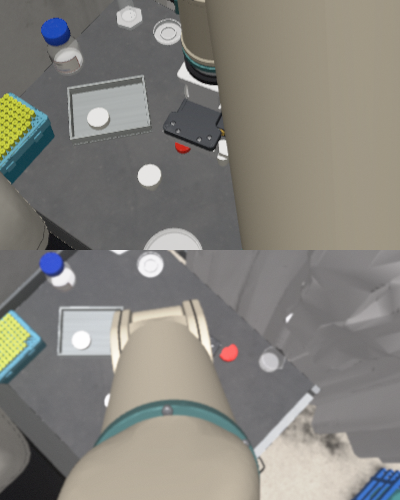

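The short stopper stands in the tray (side crop (97,117)). Descending on the chipped one.

Request:
{"fn": "apply_moves", "kwargs": {
  "moves": [
    {"ax": 0, "ay": 0, "az": -0.004, "tx": -0.002, "ty": 0.007, "tz": 0.07, "jaw": -0.2},
    {"ax": 0, "ay": 0, "az": -0.004, "tx": -0.002, "ty": 0.007, "tz": 0.13, "jaw": -0.2},
    {"ax": 0, "ay": 0, "az": -0.004, "tx": -0.002, "ty": 0.007, "tz": 0.159, "jaw": -0.2},
    {"ax": 0, "ay": 0, "az": -0.004, "tx": -0.002, "ty": 0.007, "tz": 0.159, "jaw": 0.2},
    {"ax": 0, "ay": 0, "az": -0.004, "tx": -0.002, "ty": 0.007, "tz": 0.159, "jaw": 0.6},
    {"ax": 0, "ay": 0, "az": -0.004, "tx": -0.002, "ty": 0.007, "tz": 0.159, "jaw": 0.7},
    {"ax": 0, "ay": 0, "az": -0.004, "tx": -0.002, "ty": 0.007, "tz": 0.159, "jaw": 0.7},
    {"ax": 0, "ay": 0, "az": -0.004, "tx": -0.002, "ty": 0.007, "tz": 0.159, "jaw": 0.7},
    {"ax": 0, "ay": 0, "az": -0.004, "tx": -0.002, "ty": 0.007, "tz": 0.159, "jaw": 0.7},
    {"ax": 0, "ay": 0, "az": -0.004, "tx": -0.002, "ty": 0.007, "tz": 0.159, "jaw": 0.7}
  ]
}}

```text
time: 6.83
tool_pos: [0.4712, -0.0048, 0.019]
orientation: [2.786, 1.45, 0.003]
contact_force: [-0.9, 0.6, 5.9]
grip_width: 0.308
grasp_force: 12.0
```

Run:
```python
from h import *
print(go((.60,.128,.11),-80)); s=observe(); print(s["tool_pos"],s["grip_width"],s["grasp_force"],s["contact_force"])
```

```text
('t', array([ 0.3656,  0.0588, -0.1813]), 'a', array([ 0.0006, -0.001 ,  0.3925]))
[ 0.4711969  -0.00482804  0.01904948] 0.3081849812228654 12.000634540454485 [-0.88548045  0.59812742  5.8642021 ]
```

Run:
```python
from h import *
print(go((.596,.132,.11),0)); print(observe()["joints"])
```

```text
('t', array([ 0.3676,  0.0477, -0.1813]), 'a', array([ 0.0011, -0.0004, -0.3056]))
[-0.01959724  0.70557303 -0.04370374  2.15146985  0.10136241  0.28420579
 -0.76133191]
```

Request:
{"fn": "apply_moves", "kwargs": {
  "moves": [
    {"ax": 0, "ay": 0, "az": 0, "tx": 0, "ty": 0, "tz": -0.06, "jaw": 0.8},
    {"ax": 0, "ay": 0, "az": 0, "tx": 0, "ty": 0, "tz": -0.13, "jaw": 0.8},
    {"ax": 0, "ay": 0, "az": -0.306, "tx": 0.368, "ty": 0.048, "tz": -0.18, "jaw": 0.8},
    {"ax": 0, "ay": 0, "az": -0.306, "tx": 0.368, "ty": 0.048, "tz": -0.18, "jaw": 0.8},
    {"ax": 0, "ay": 0, "az": -0.306, "tx": 0.368, "ty": 0.048, "tz": -0.18, "jaw": 0.8},
    {"ax": 0, "ay": 0, "az": -0.306, "tx": 0.368, "ty": 0.048, "tz": -0.18, "jaw": 0.8},
    {"ax": 0, "ay": 0, "az": -0.306, "tx": 0.368, "ty": 0.048, "tz": -0.18, "jaw": 0.8},
    {"ax": 0, "ay": 0, "az": -0.306, "tx": 0.368, "ty": 0.048, "tz": -0.18, "jaw": 0.8},
    {"ax": 0, "ay": 0, "az": -0.306, "tx": 0.368, "ty": 0.048, "tz": -0.18, "jaw": 0.8},
    {"ax": 0, "ay": 0, "az": -0.306, "tx": 0.368, "ty": 0.048, "tz": -0.18, "jaw": 0.8},
    {"ax": 0, "ay": 0, "az": -0.306, "tx": 0.368, "ty": 0.048, "tz": -0.18, "jaw": 0.8},
    {"ax": 0, "ay": 0, "az": -0.306, "tx": 0.368, "ty": 0.048, "tz": -0.18, "jaw": 0.8}
  ],
  "newtons": 16
}}

```text
time: 7.83
tool_pos: [0.5946, 0.1304, 0.108]
orientation: [2.223, 2.22, -0.003]
contact_force: [0.4, 0.3, -0.2]
grip_width: 0.31
grasp_force: 16.0
```

Run:
```python
from h import *
print(go((.596,.132,.028),0)); s=observe(); print(s["tool_pos"],s["grip_width"],s["grasp_force"])
S=cam("side");T=cam("top")
cv2.imwrite("pics/t3.png",np.vstack([S["frame"][150:400,100:500],T["frame"][130:380,150:550]]))
```

```text
('t', array([0.0034, 0.0029, 0.1599]), 'a', array([-0.0006,  0.0007, -0.0006]))
[0.59462833 0.13042923 0.10795109] 0.309577423166838 15.999834530521184
```

View pics/t3.png

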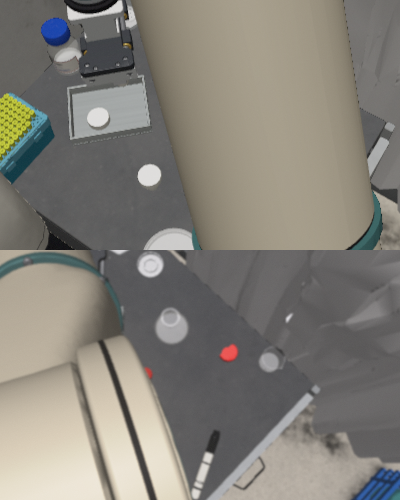

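The chipped stopper has gone from its place and the grip reads 29 mm, so it is held. Lowering it into the tray.

Request:
{"fn": "apply_moves", "kwargs": {
  "moves": [
    {"ax": 0, "ay": 0, "az": 0, "tx": 0.003, "ty": 0.003, "tz": 0.06, "jaw": 0.8},
    {"ax": 0, "ay": 0, "az": 0, "tx": 0.003, "ty": 0.003, "tz": 0.11, "jaw": 0.8},
    {"ax": 0, "ay": 0, "az": 0, "tx": 0.003, "ty": 0.003, "tz": 0.15, "jaw": 0.8},
    {"ax": 0, "ay": 0, "az": 0, "tx": 0.003, "ty": 0.003, "tz": 0.167, "jaw": 0.8},
    {"ax": 0, "ay": 0, "az": 0, "tx": 0.003, "ty": 0.003, "tz": 0.167, "jaw": 0.8},
    {"ax": 0, "ay": 0, "az": 0, "tx": 0.003, "ty": 0.003, "tz": 0.167, "jaw": 0.15},
    {"ax": 0, "ay": 0, "az": 0, "tx": 0.003, "ty": 0.003, "tz": 0.167, "jaw": 0.15},
    {"ax": 0, "ay": 0, "az": 0, "tx": 0.003, "ty": 0.003, "tz": 0.167, "jaw": 0.15},
    {"ax": 0, "ay": 0, "az": 0, "tx": 0.003, "ty": 0.003, "tz": 0.13, "jaw": 0.15},
    {"ax": 0, "ay": 0, "az": 0, "tx": 0.003, "ty": 0.003, "tz": 0.07, "jaw": 0.15},
    {"ax": 0, "ay": 0, "az": 0, "tx": 0.003, "ty": 0.003, "tz": 0.01, "jaw": -0.2},
    {"ax": 0, "ay": 0, "az": 0, "tx": 0.003, "ty": 0.003, "tz": 0.0, "jaw": -0.3}
  ]
}}

```text
time: 8.93
tool_pos: [0.6007, 0.1348, 0.1139]
orientation: [2.217, 2.219, 0.013]
contact_force: [0.5, 0.9, -0.5]
grip_width: 0.53
grasp_force: 0.0
```

Run:
```python
from h import *
print(go((.448,.114,.10),-60)); s=observe(); print(s["tool_pos"],s["grip_width"],s["grasp_force"],s["joints"])
```

```text
('t', array([-0.0414, -0.3056,  0.0248]), 'a', array([ 0.0036, -0.0036,  0.5239]))
[0.60068029 0.1347904  0.11387212] 0.5304738567908124 0.0 [-0.11741199  0.69084044 -0.24145818  1.71018065  0.2239864   0.75777528
 -0.46679102]
```

Request:
{"fn": "apply_moves", "kwargs": {
  "moves": [
    {"ax": 0, "ay": 0, "az": 0.524, "tx": -0.036, "ty": -0.296, "tz": 0, "jaw": -0.3},
    {"ax": 0, "ay": 0, "az": 0.524, "tx": -0.036, "ty": -0.296, "tz": 0, "jaw": -0.3},
    {"ax": 0, "ay": 0, "az": 0.524, "tx": -0.036, "ty": -0.296, "tz": 0, "jaw": -0.3},
    {"ax": 0, "ay": 0, "az": 0.524, "tx": -0.036, "ty": -0.296, "tz": 0, "jaw": -0.3},
    {"ax": 0, "ay": 0, "az": 0.524, "tx": -0.036, "ty": -0.296, "tz": 0, "jaw": -0.3},
    {"ax": 0, "ay": 0, "az": 0.524, "tx": -0.036, "ty": -0.296, "tz": 0, "jaw": -0.3},
    {"ax": 0, "ay": 0, "az": 0.524, "tx": -0.036, "ty": -0.296, "tz": 0, "jaw": -0.3},
    {"ax": 0, "ay": 0, "az": 0.524, "tx": -0.036, "ty": -0.296, "tz": 0, "jaw": -0.3},
    {"ax": 0, "ay": 0, "az": 0.524, "tx": -0.036, "ty": -0.296, "tz": 0, "jaw": -0.3},
    {"ax": 0, "ay": 0, "az": 0.524, "tx": -0.036, "ty": -0.296, "tz": 0, "jaw": -0.3},
    {"ax": 0, "ay": 0, "az": 0.524, "tx": -0.036, "ty": -0.296, "tz": 0, "jaw": -0.3},
    {"ax": 0, "ay": 0, "az": 0.524, "tx": -0.036, "ty": -0.296, "tz": 0, "jaw": -0.3}
  ]
}}

```text
time: 9.93
tool_pos: [0.4492, 0.1156, 0.1083]
orientation: [-3.034, -0.816, -0.001]
contact_force: [-0.1, -0.2, -0.5]
grip_width: 0.647
grasp_force: 0.0
```

Request:
{"fn": "apply_moves", "kwargs": {
  "moves": [
    {"ax": 0, "ay": 0, "az": 0, "tx": 0, "ty": 0, "tz": 0, "jaw": -0.3},
    {"ax": 0, "ay": 0, "az": 0, "tx": 0, "ty": 0, "tz": 0, "jaw": -0.3},
    {"ax": 0, "ay": 0, "az": 0, "tx": 0, "ty": 0, "tz": 0, "jaw": -0.3}
  ]
}}

```text
time: 10.18
tool_pos: [0.4491, 0.1154, 0.1081]
orientation: [-3.034, -0.814, -0.0]
contact_force: [-0.1, 0.1, -0.2]
grip_width: 0.646
grasp_force: 0.0
```

Run:
```python
from h import *
print(go((.448,.1145,.031),-60)); s=observe(); print(s["tool_pos"],s["joints"])
S=cam("side");T=cam("top")
cv2.imwrite("pics/t4.png",np.vstack([S["frame"][150:400,100:500],T["frame"][130:380,150:550]]))
```

```text
('t', array([-0.0028,  0.0006,  0.1543]), 'a', array([-0.0001, -0.0001,  0.0002]))
[0.44905486 0.11542415 0.10814372] [-0.35635256  0.52708214  0.06299064  2.12014215 -0.06685453  0.49606722
 -1.2898577 ]
```

View pics/t4.png

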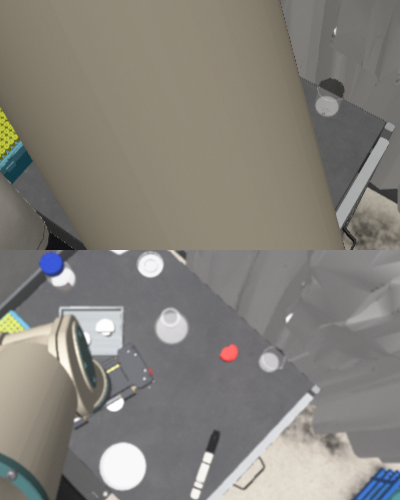

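Both damaged stoppers are in the tray (top crop (85,340) and (105,327)) and the fingers are over the sound one. Gripping it with only the fingertips on its head.

Request:
{"fn": "apply_moves", "kwargs": {
  "moves": [
    {"ax": 0, "ay": 0, "az": 0, "tx": -0.003, "ty": 0.001, "tz": 0.07, "jaw": -0.3},
    {"ax": 0, "ay": 0, "az": 0, "tx": -0.003, "ty": 0.001, "tz": 0.13, "jaw": -0.3},
    {"ax": 0, "ay": 0, "az": 0, "tx": -0.003, "ty": 0.001, "tz": 0.155, "jaw": -0.3},
    {"ax": 0, "ay": 0, "az": 0, "tx": -0.003, "ty": 0.001, "tz": 0.155, "jaw": 0},
    {"ax": 0, "ay": 0, "az": 0, "tx": -0.003, "ty": 0.001, "tz": 0.155, "jaw": 0.4},
    {"ax": 0, "ay": 0, "az": 0, "tx": -0.003, "ty": 0.001, "tz": 0.155, "jaw": 0.5},
    {"ax": 0, "ay": 0, "az": 0, "tx": -0.003, "ty": 0.001, "tz": 0.155, "jaw": 0.5},
    {"ax": 0, "ay": 0, "az": 0, "tx": -0.003, "ty": 0.001, "tz": 0.155, "jaw": 0.5},
    {"ax": 0, "ay": 0, "az": 0, "tx": -0.003, "ty": 0.001, "tz": 0.155, "jaw": 0.5},
    {"ax": 0, "ay": 0, "az": 0, "tx": -0.003, "ty": 0.001, "tz": 0.155, "jaw": 0.5}
  ],
  "newtons": 15
}}

```text
time: 11.12
tool_pos: [0.4489, 0.1145, 0.0315]
orientation: [-3.034, -0.813, -0.004]
contact_force: [-0.2, -0.7, 7.3]
grip_width: 0.376
grasp_force: 15.0
```

Run:
```python
from h import *
from scipy.optimize import least_squares as ls
T,S=cam("top"),cam("side")
f=lambda x:np.r_[proj(T,[*x,.092])-(320.1,196.6),proj(S,[*x,.092])-(301.8,211.6)]; r=ls(f,[.6,0]); print(r.x,r.fun)
print(tri(T,(320.1,196.6),S,(301.8,211.6)),ray(T,320.1,196.6,.092),ray(S,301.8,211.6,.092))
print("up+over",go((*r.x,.18),-90)); s=observe(); print(s["tool_pos"],s["grip_width"],s["grasp_force"],s["contact_force"])
```

```text
[0.5998903  0.00300854] [-0.87353785  0.29493127  0.68291227 -0.44380176]
[0.60189908 0.00298102 0.08777906] [0.60042271 0.00138295 0.092     ] [0.59928285 0.00421564 0.092     ]
up+over ('t', array([ 0.1505,  0.3443, -0.2964]), 'a', array([-0.    , -0.0012,  0.2619]))
[0.44894691 0.1145487  0.03154551] 0.37783352139873133 15.02261547575472 [-0.57284568 -2.14935337  7.03046065]
```

Request:
{"fn": "apply_moves", "kwargs": {
  "moves": [
    {"ax": 0, "ay": 0, "az": 0, "tx": 0, "ty": 0, "tz": -0.07, "jaw": 0.5},
    {"ax": 0, "ay": 0, "az": 0, "tx": 0, "ty": 0, "tz": -0.14, "jaw": 0.5},
    {"ax": 0, "ay": 0, "az": 0, "tx": 0, "ty": 0, "tz": -0.21, "jaw": 0.5},
    {"ax": 0, "ay": 0, "az": 0, "tx": 0, "ty": 0, "tz": -0.28, "jaw": 0.5},
    {"ax": 0, "ay": 0, "az": 0, "tx": 0.03, "ty": 0.07, "tz": -0.296, "jaw": 0.5},
    {"ax": 0, "ay": 0, "az": 0, "tx": 0.06, "ty": 0.14, "tz": -0.296, "jaw": 0.5},
    {"ax": 0, "ay": 0, "az": 0, "tx": 0.09, "ty": 0.21, "tz": -0.296, "jaw": 0.5},
    {"ax": 0, "ay": 0, "az": 0, "tx": 0.12, "ty": 0.28, "tz": -0.296, "jaw": 0.5},
    {"ax": 0, "ay": 0, "az": 0, "tx": 0.15, "ty": 0.344, "tz": -0.296, "jaw": 0.5},
    {"ax": 0, "ay": 0, "az": 0, "tx": 0.15, "ty": 0.344, "tz": -0.296, "jaw": 0.5},
    {"ax": 0, "ay": 0, "az": 0, "tx": 0.15, "ty": 0.344, "tz": -0.296, "jaw": 0.5},
    {"ax": 0, "ay": 0, "az": 0, "tx": 0.15, "ty": 0.344, "tz": -0.296, "jaw": 0.5}
  ]
}}

```text
time: 12.22
tool_pos: [0.5978, 0.0034, 0.1782]
orientation: [-3.033, -0.813, 0.002]
contact_force: [0.9, 0.7, 0.6]
grip_width: 0.371
grasp_force: 15.0
```

Request:
{"fn": "apply_moves", "kwargs": {
  "moves": [
    {"ax": 0, "ay": 0, "az": 0, "tx": 0, "ty": 0, "tz": 0, "jaw": 0.5},
    {"ax": 0, "ay": 0, "az": 0, "tx": 0, "ty": 0, "tz": 0, "jaw": 0.5},
    {"ax": 0, "ay": 0, "az": 0, "tx": 0, "ty": 0, "tz": 0, "jaw": 0.5}
  ]
}}

```text
time: 12.47
tool_pos: [0.5983, 0.004, 0.1789]
orientation: [-3.033, -0.816, 0.0]
contact_force: [0.8, -0.1, 0.6]
grip_width: 0.376
grasp_force: 15.0
```

Run:
```python
from h import *
print(go((.5999,.003,.132),-60)); s=observe(); print(s["tool_pos"],s["orientation"],s["grip_width"],s["grasp_force"])
S=cam("side");T=cam("top")
for d in(S,T): print([proj(d,(.6,.003,z)).round(1) for z in(.092,.1485,.19)])
a=cv2.resize(S["frame"][130:270,220:390],None,fx=4,fy=4,interpolation=cv2.INTER_CUBIC)
cv2.imwrite("pics/t5.png",a)
```

```text
('t', array([0.0017, 0.0033, 0.0938]), 'a', array([-0.0002, -0.    ,  0.0009]))
[0.59833024 0.0039578  0.17887699] [-3.03341355e+00 -8.15606524e-01  5.15134388e-05] 0.3755531911309316 14.99075361614814
[array([302.5, 211.1]), array([300.5, 189.7]), array([298.8, 172.4])]
[array([319.2, 196.8]), array([318.1, 188.6]), array([317.2, 181.8])]
```

View pics/t5.png

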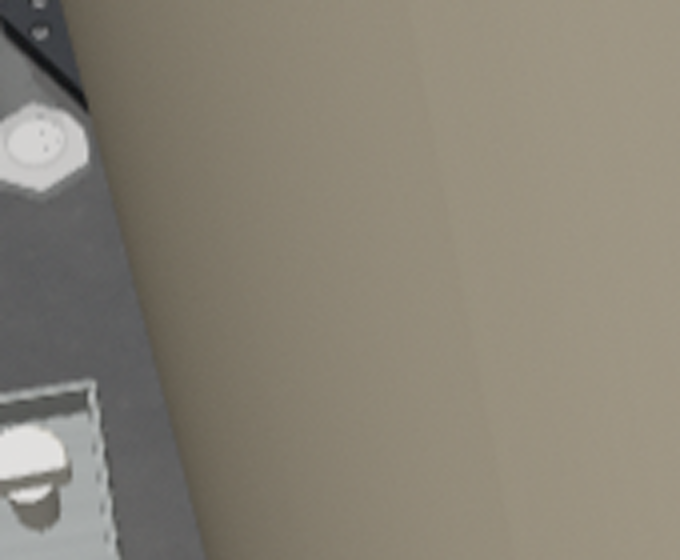

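The side view is blocked by the arm, though it does show the chipped stopper standing in the tray (crop (30,470)). I'll go by force while lowering.

Request:
{"fn": "apply_moves", "kwargs": {
  "moves": [
    {"ax": 0, "ay": 0, "az": 0, "tx": 0.002, "ty": 0.003, "tz": 0.05, "jaw": 0.5},
    {"ax": 0, "ay": 0, "az": 0, "tx": 0.002, "ty": 0.003, "tz": 0.09, "jaw": 0.5},
    {"ax": 0, "ay": 0, "az": 0, "tx": 0.002, "ty": 0.003, "tz": 0.105, "jaw": 0.5},
    {"ax": 0, "ay": 0, "az": 0, "tx": 0.002, "ty": 0.003, "tz": 0.115, "jaw": 0.5},
    {"ax": 0, "ay": 0, "az": 0, "tx": 0.002, "ty": 0.003, "tz": 0.12, "jaw": 0.5},
    {"ax": 0, "ay": 0, "az": 0, "tx": 0.002, "ty": 0.003, "tz": 0.124, "jaw": 0.5},
    {"ax": 0, "ay": 0, "az": 0, "tx": 0.002, "ty": 0.003, "tz": 0.124, "jaw": 0.5},
    {"ax": 0, "ay": 0, "az": 0, "tx": 0.002, "ty": 0.003, "tz": 0.124, "jaw": 0.5}
  ]
}}

```text
time: 13.23
tool_pos: [0.6011, 0.0021, 0.1174]
orientation: [3.034, 0.813, 0.002]
contact_force: [-0.1, 0.6, -0.2]
grip_width: 0.376
grasp_force: 15.0
```

Run:
```python
from h import *
s=observe(); print(s["tool_pos"],s["orientation"],s["contact_force"],s["ft_torque"],s["grip_width"])
```

```text
[0.60111891 0.00210609 0.11739144] [3.03421731e+00 8.13304313e-01 2.08809486e-03] [-0.13722078  0.63630494 -0.24060082] [ 1.66639772e-02  5.64732834e-06 -4.52737176e-02] 0.37649486403637095
```

There is no contact with the foot 6 mm below the rim, so it is in the neck. Continuing slowly.

Request:
{"fn": "apply_moves", "kwargs": {
  "moves": [
    {"ax": 0, "ay": 0, "az": 0, "tx": 0, "ty": 0, "tz": 0.007, "jaw": 0.5},
    {"ax": 0, "ay": 0, "az": 0, "tx": 0, "ty": 0, "tz": 0.014, "jaw": 0.5},
    {"ax": 0, "ay": 0, "az": 0, "tx": 0, "ty": 0, "tz": 0.021, "jaw": 0.5},
    {"ax": 0, "ay": 0, "az": 0, "tx": 0, "ty": 0, "tz": 0.028, "jaw": 0.5},
    {"ax": 0, "ay": 0, "az": 0, "tx": 0, "ty": 0, "tz": 0.033, "jaw": 0.5},
    {"ax": 0, "ay": 0, "az": 0, "tx": 0, "ty": 0, "tz": 0.037, "jaw": 0.5},
    {"ax": 0, "ay": 0, "az": 0, "tx": 0, "ty": 0, "tz": 0.037, "jaw": 0.5}
  ]
}}

```text
time: 13.82
tool_pos: [0.6002, 0.0021, 0.0975]
orientation: [-3.034, -0.813, 0.001]
contact_force: [0.4, -1.0, -0.4]
grip_width: 0.372
grasp_force: 15.0
```

Run:
```python
from h import *
s=observe(); print(s["tool_pos"],s["orientation"],s["contact_force"],s["ft_torque"],s["grip_width"])
```

```text
[0.60019745 0.00209038 0.09752984] [-3.03421238e+00 -8.13384061e-01  1.43419750e-03] [ 0.41494174 -1.01285169 -0.36575447] [-0.02012272  0.02219507  0.08169352] 0.3722882904896076
```

Request:
{"fn": "apply_moves", "kwargs": {
  "moves": [
    {"ax": 0, "ay": 0, "az": 0, "tx": 0, "ty": 0, "tz": 0.003, "jaw": 0.5},
    {"ax": 0, "ay": 0, "az": 0, "tx": 0, "ty": 0, "tz": 0.003, "jaw": 0.5},
    {"ax": 0, "ay": 0, "az": 0, "tx": 0, "ty": 0, "tz": 0.003, "jaw": 0.1},
    {"ax": 0, "ay": 0, "az": 0, "tx": 0, "ty": 0, "tz": 0.003, "jaw": 0.0},
    {"ax": 0, "ay": 0, "az": 0, "tx": 0, "ty": 0, "tz": 0.003, "jaw": -0.2},
    {"ax": 0, "ay": 0, "az": 0, "tx": 0, "ty": 0, "tz": 0.003, "jaw": -0.2},
    {"ax": 0, "ay": 0, "az": 0, "tx": 0, "ty": 0, "tz": -0.05, "jaw": -0.2},
    {"ax": 0, "ay": 0, "az": 0, "tx": 0, "ty": 0, "tz": -0.12, "jaw": -0.2},
    {"ax": 0, "ay": 0, "az": 0, "tx": 0, "ty": 0, "tz": -0.2, "jaw": -0.2}
  ]
}}

```text
time: 14.57
tool_pos: [0.599, 0.002, 0.1978]
orientation: [-3.034, -0.813, 0.006]
contact_force: [-0.3, 0.9, -0.0]
grip_width: 0.598
grasp_force: 0.0
```

Request:
{"fn": "apply_moves", "kwargs": {
  "moves": [
    {"ax": 0, "ay": 0, "az": 0, "tx": -0.3, "ty": 0.35, "tz": 0, "jaw": -0.2},
    {"ax": 0, "ay": 0, "az": 0, "tx": -0.3, "ty": 0.35, "tz": 0, "jaw": -0.2},
    {"ax": 0, "ay": 0, "az": 0, "tx": -0.3, "ty": 0.35, "tz": 0, "jaw": -0.2},
    {"ax": 0, "ay": 0, "az": 0, "tx": -0.3, "ty": 0.35, "tz": 0, "jaw": -0.2},
    {"ax": 0, "ay": 0, "az": 0, "tx": -0.3, "ty": 0.35, "tz": 0, "jaw": -0.2},
    {"ax": 0, "ay": 0, "az": 0, "tx": -0.3, "ty": 0.35, "tz": 0, "jaw": -0.2},
    {"ax": 0, "ay": 0, "az": 0, "tx": -0.3, "ty": 0.35, "tz": 0, "jaw": -0.2},
    {"ax": 0, "ay": 0, "az": 0, "tx": -0.3, "ty": 0.35, "tz": 0, "jaw": -0.2},
    {"ax": 0, "ay": 0, "az": 0, "tx": -0.3, "ty": 0.35, "tz": 0, "jaw": -0.2}
  ]
}}

```text
time: 15.32
tool_pos: [0.5585, -0.2231, 0.1981]
orientation: [-3.033, -0.815, -0.001]
contact_force: [-0.1, 0.8, 0.6]
grip_width: 0.603
grasp_force: 0.0
```

Run:
```python
from h import *
s=observe(); print(s["time"],s["tool_pos"])
S=cam("side");T=cam("top")
a=cv2.resize(S["frame"][185:310,150:350],(800,500),interpolation=cv2.INTER_CUBIC)[:300]
b=cv2.resize(T["frame"][170:245,200:400],(800,300),interpolation=cv2.INTER_CUBIC)
cv2.imwrite("pics/t6.png",np.vstack([a,b]))
for d in(S,T):
    x,y=proj(d,(.6,.003,.106)).astype(int); g=(d["frame"][y-25:y+26,x-25:x+26].min(2)>205).astype(np.uint8)
    n,l,st,c=cv2.connectedComponentsWithStats(g)
    print(proj(d,(.6,.003,.106)).round(1),proj(d,(.6,.003,.092)).round(1),[(c[i]+[x-25,y-25],st[i]) for i in range(1,n) if st[i,4]>40])
```

```text
15.3167 [ 0.55852632 -0.22314758  0.19806797]
[302. 206.] [302.5 211.1] [(array([301.66455696, 206.55063291]), array([ 15,  17,  22,  18, 316], dtype=int32))]
[319.  194.9] [319.2 196.8] [(array([318.54032258, 197.13709677]), array([ 15,  17,  23,  27, 372], dtype=int32))]
```

View pics/t6.png

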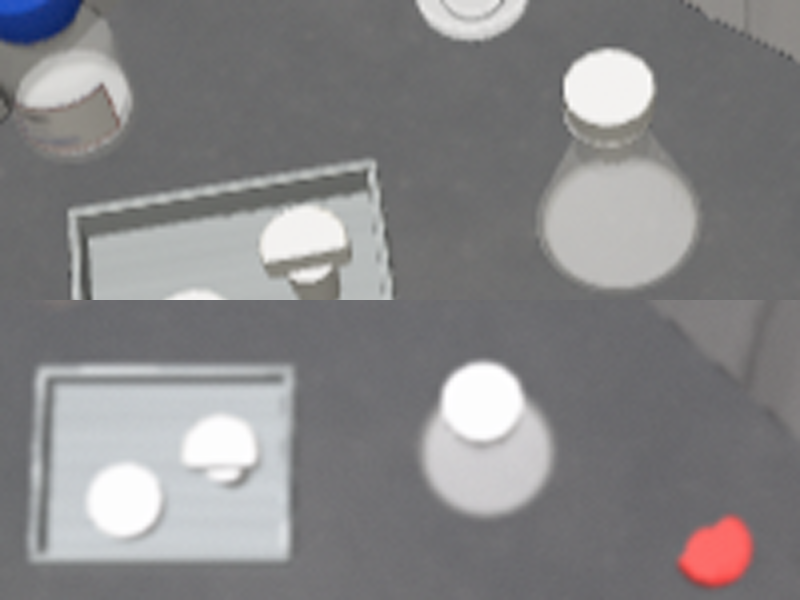

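The sound stopper's head sits level on the rim (side crop (608,88), where a seated head should project). Both rejects stand inside the tray (top crop (123,500) and (220,445)), and the flask is upright in place. Handing in.

```bash
python3 -c "
from station import *
print(hand_in())"
```

```text
the job is handed in; nothing more can be done
None
```

The job is handed in: the last pictures showed the sound stopper seated on the flask rim and both damaged stoppers standing in the tray, at about 15 s of the 64 s allowed; no verdict came back.

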